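Pack the titration kit tray

TASK

Pack the titration kit: put the plain conical flask, the tall weighing bottle, the boss head and the pipette pump each into the foam insert of the kit tray whose recess is cut to its shape, fully down on the recess floor, each the same way up as it stands or lies now. Set the glass down without dropping it. The side-arm filter flask and the low weighing bottle belong to other sets: leave them standing where they are.

Things in the scene. Friction and masses are not known exactly. Their poses are not given: they have to be found in the camera images.
- conical_flask: Plain conical (Erlenmeyer) flask of clear glass, 100 ml, no side arm: base diameter 64 mm, height 105 mm, cone narrowing to a straight neck of diameter 25 mm from 70 to 105 mm above the base. About 65 g. Stands on the bench (z = 0). Origin: centre of its underside; z up the neck.
- weighing_bottle: Tall weighing bottle: clear glass cylinder, diameter 32 mm, with its frosted lid on (one rigid piece): straight side to 59 mm above the base, then a small knob of diameter 16 mm to 76 mm. About 45 g. Stands on the bench. Origin: centre of its underside; z up.
- boss_head: Boss head (right-angle rod clamp), cast aluminium, lying on the bench: bar 64 mm long (x), 36 wide (y), 32 high (z), with two rod notches 14 mm wide, one open upward, one open to -y; a small steel wing screw at each end makes it 84 mm long overall. Its middle (x = -10 to +10 mm) is solid, 36 mm wide. About 170 g. Origin: centre of its underside; x along its length, z up.
- pipette_pump: Pipette pump, grey plastic, lying on the bench: square housing 24 mm wide (y), 26 high (z) from x = -38 to +40 mm, black nozzle to x = +60, plunger end to x = -60 (120 mm overall); a black thumb wheel stands out of the top at x = -35 to -13, up to 33 mm. About 60 g. Origin: middle of its length, at the underside; x towards the nozzle, z up.
- filter_flask: Look-alike, not part of the kit: filter flask of clear glass, the same cone and neck as the conical flask (base 64 mm, height 105 mm), but with a glass side arm (hose nozzle) standing out of the neck to 45 mm from the axis (along its x), 83 mm above the base. Origin: centre of its underside; z up.
- low_bottle: Look-alike, not part of the kit: low weighing bottle, glass, diameter 52 mm, side 35 mm high, lid with knob to 52 mm. Origin: centre of its underside; z up.
- insert_flask: Fixed dark foam insert, 150 x 100 x 20 mm, in any quarter of the kit tray. Centred in its top: a large round recess, diameter 82 mm, 14 mm deep; its pale floor is 6 mm above the insert's underside (10 mm above the bench). Origin: centre of the underside, 4 mm above the bench; x along the 150 mm side, z up. For the conical flask. (Tray: 312 x 212 mm, walls 28 mm high.)
- insert_bottle: Fixed dark foam insert, 150 x 100 x 20 mm, in any quarter of the kit tray. Centred in its top: a small round recess, diameter 50 mm, 14 mm deep; its pale floor is 6 mm above the insert's underside (10 mm above the bench). Origin: centre of the underside, 4 mm above the bench; x along the 150 mm side, z up. For the tall weighing bottle.
- insert_boss: Fixed dark foam insert, 150 x 100 x 20 mm, in any quarter of the kit tray. Centred in its top: a rectangular recess 102 mm (x) by 56 mm (y), 14 mm deep; its pale floor is 6 mm above the insert's underside (10 mm above the bench). Origin: centre of the underside, 4 mm above the bench; x along the 150 mm side, z up. For the boss head, lying lengthwise, either way round.
- insert_pump: Fixed dark foam insert, 150 x 100 x 20 mm, in any quarter of the kit tray. Centred in its top: a long narrow recess 138 mm (x) by 42 mm (y), 14 mm deep; its pale floor is 6 mm above the insert's underside (10 mm above the bench). Origin: centre of the underside, 4 mm above the bench; x along the 150 mm side, z up. For the pipette pump, lying lengthwise, either way round.
Things that resemble listed ones, but are neither listed nor needed, are in the scene too. Leave any turquoise look-alike of the insert_pump alone.

How it is judged:
At the end, for the whole second after the job is handed in: Each kit piece is on the floor of its own recess (within 4 mm of the floor and 15 mm of the insert's centre, upright or flat within 0.15 rad, boss head and pump lengthwise within 0.35 rad), released, at rest; filter flask and low bottle stand within 30 mm of their start (horizontal distance between conical_flask and insert_flask below 0.015 m and z of conical_flask in the frame of insert_flask below 0.01 m and angle between each of conical_flask, weighing_bottle, boss_head, pipette_pump, filter_flask, low_bottle's own z axis and vertical below 0.15 rad and linear speed of each of conical_flask, weighing_bottle, boss_head, pipette_pump, filter_flask, low_bottle below 0.02 m/s and contact force between each of conical_flask, weighing_bottle, boss_head, pipette_pump and the fingers below 0.1 N and horizontal distance between weighing_bottle and insert_bottle below 0.015 m and z of weighing_bottle in the frame of insert_bottle below 0.01 m and horizontal distance between boss_head and insert_boss below 0.015 m and z of boss_head in the frame of insert_boss below 0.01 m and horizontal distance between pipette_pump and insert_pump below 0.015 m and z of pipette_pump in the frame of insert_pump below 0.01 m and angle between the x axis of boss_head and the x axis of insert_boss, either way round below 0.35 rad and angle between the x axis of pipette_pump and the x axis of insert_pump, either way round below 0.35 rad and distance of each of filter_flask, low_bottle from where it was at the start of the episode below 0.03 m); the robot touches nothing.
It fails at once if the filter flask is moved or knocked over (distance of filter_flask from where it was at the start of the episode above 0.03 m or angle between filter_flask's own z axis and vertical above 0.35 rad).
It fails at once if the low bottle is moved or knocked over (distance of low_bottle from where it was at the start of the episode above 0.03 m or angle between low_bottle's own z axis and vertical above 0.35 rad).
It fails at once if the conical flask is dropped (falls freely by more than about 30 mm) (linear speed of conical_flask above 0.75 m/s and contact force between conical_flask and the fingers below 0.05 N).
It fails at once if the weighing bottle is dropped (falls freely by more than about 30 mm) (linear speed of weighing_bottle above 0.75 m/s and contact force between weighing_bottle and the fingers below 0.05 N).
It fails at once if the conical flask or the tall weighing bottle is knocked over (angle between any of conical_flask, weighing_bottle's own z axis and vertical above 0.9 rad).
It also fails if it takes over 112 s, if anything falls off the work surface, if the arm or the gripper's body presses on something with over 40 N, if the wrist force passes 120 N, or if a joint passes its speed limit or range.

ROBOT

A 7-joint arm with a two-finger parallel gripper is mounted at the origin on the work surface. World frame = base frame: x ahead of the robot, y to its left, z up, the work surface at z = 0. Lengths are in m, angles in rad, forces in N, time in s.
With the tool pointing down it reaches from about 0.4 to 0.9 m from the base axis. Payload 5.5 kg.
Tool frame: the origin (TCP) lies midway between the tips of the shut fingers; the grasp point (between the pads) lies 19 mm behind it; z points along the fingers, y is the line along which they close (so a half turn about z gives the same grasp; the last joint's range is limited). The gripper opens to 92 mm and grips with 3 to 60 N. Pads are 19 mm wide; open, the fingers measure 130 mm over their backs; the gripper's body (75 mm by 190 mm) begins 47 mm behind the grasp point.
Start: joints at [1.503, 0.501, -0.427, 1.55, 0.221, 1.138, -0.21], TCP at [0.211, -0.615, 0.227] pointing down, gripper open.
Joint ranges: [-2.88, 2.88], [-0.31, 2.03], [-1.54, 1.56], [0.2, 2.42], [-1.41, 4.55], [0.19, 2.02], [-2.57, 2.57]. Speed limits (rad/s): [2.57, 2.57, 3.14, 3.14, 3.14, 3.14, 3.14].

INTERFACE

Orientations are given as a unit quaternion [x, y, z, w].
In Python, from station import manip, viewer gives the robot as it stands. The module is installed in compiled form; this text tells all that it offers.
- The arm moves only by the shell command python3 -m crank 'ROWS'. ROWS is JSON, a list that holds one entry, the list of rows, each a list of 7 numbers: the turn, a rotation vector about the tool's x, y, z in degrees, then the shift along the tool's x, y, z in m, then the closure in counts, from 0 (fully open) to 255 (shut). A call has 1 to 10 rows; each row shifts and turns the commanded pose from where the row before left it, along the tool's axes as they then stand; what a row does not reach is not made up. A row lasts 1/10 s, in which the tool goes at most 50 mm and 8.59 degrees, less where a joint would pass 70% of its speed; a pose out of reach is approached as far as the arm can. A call with a gripper value outside its range is refused whole. The fingers move at their own pace and stop on an object; the grip force is fixed at half the most. Time passes only in rows, so rows that do not move let the fingers close. It gives the time, the measured TCP pose, the force, the opening and the grip force at its end, in the units of the state.
- manip.state(): the state, without advancing time (a new reading comes with each control period).
- viewer.read_camera(name): name is "scene" or "top" or "wrist"; returns the picture (384x512x3 uint8, red, green, blue); there is no depth.
- viewer.camera_info(name): a dict with "intrinsics" (3x3 intrinsics, pixels), "rvec" (rotation vector, rad) and "tvec" (3), from world to camera coordinates, as OpenCV has them; the wrist camera has in their place "mount" (4x4, takes a point from camera to tool coordinates, whose origin is the TCP and whose axes are the flange's). Camera axes: x right, y down, z forward; pixel columns grow to the right and rows downward; lengths in m; the calibration is good to about 2 mm. A picture is of the moment at which its call begins: read the wrist's pose just before it. camera_info takes no time and is no camera call.
- manip.sign_off(): hands the job in; it is judged then, once.
The state is a dict: "time": time; "joints": joint angles; "qd": joint speeds; "effort": joint torques, N m; "tcp_pos": TCP position; "orientation": TCP orientation; "wrist_force": force on the tool from outside, world axes, zero at the start; "torque": the same for the moment, N m; "grip_width": finger opening in m; "grasp_force": force on a finger pad.
Only numpy, scipy, OpenCV 4.12 (cv2) and the standard library are available. Lean on these libraries where they do the work, as an engineer would, in place of code of your own. Each camera call takes 0.05 s, during which the arm holds its last target. There are 200 camera calls.

## Working session

There is one attempt and no reset: what is moved stays moved. The work goes in short steps, Python scripts to look and compute and a shell command to move; the robot and the scene stay as the last step left them, time stands still between calls to the robot, and variables do not carry over. Pictures are saved under pics/ and viewed, at most 14 in all, crops included, and the job is handed in when it is done.

```bash
mkdir -p pics
python3 - <<'E'
from station import manip, viewer
import cv2
for n in ("scene","top"):
    im=viewer.read_camera(n); cv2.imwrite(f"pics/{n}0.png",cv2.resize(im[:,:,::-1],(800,600),interpolation=cv2.INTER_CUBIC))
    print(n,viewer.camera_info(n))
print(viewer.camera_info("wrist")); print(manip.state())
E
```

```text
scene {'intrinsics': array([[484.24480758,   0.        , 256.70445044],
       [  0.        , 484.24480758, 192.52011125],
       [  0.        ,   0.        ,   1.        ]]), 'rvec': array([ 2.05587492,  1.23606057, -0.52255463]), 'tvec': array([-0.25429461, -0.27902048,  1.71876066])}
top {'intrinsics': array([[434.65061127,   0.        , 256.33267812],
       [  0.        , 434.65061127, 195.44981666],
       [  0.        ,   0.        ,   1.        ]]), 'rvec': array([ 2.21339953, -2.18173631,  0.05648877]), 'tvec': array([1.69198230e-04, 5.41071758e-01, 1.54581354e+00])}
{'intrinsics': array([[344.51015715,   0.        , 255.70495367],
       [  0.        , 344.51015715, 185.86667609],
       [  0.        ,   0.        ,   1.        ]]), 'mount': array([[-7.85372560e-05, -9.63371730e-01, -2.68169542e-01,
         7.27249630e-02],
       [ 9.99999992e-01, -1.01298290e-04,  7.10395886e-05,
        -9.52993768e-04],
       [-9.56026476e-05, -2.68169534e-01,  9.63371731e-01,
        -1.57306067e-01],
       [ 0.00000000e+00,  0.00000000e+00,  0.00000000e+00,
         1.00000000e+00]])}
{'time': 0.1, 'joints': array([ 1.50320613,  0.50178002, -0.42680199,  1.55130956,  0.2208391 ,
        1.13830486, -0.21030156]), 'qd': array([ 0.00084618, -0.00456967, -0.00147685, -0.00199957, -0.00023423,
       -0.0005392 , -0.00031316]), 'effort': array([-1.10408873e-02, -5.67867386e+01, -5.83832279e+00, -2.79909682e+01,
       -6.90582278e-02,  2.41301075e-02,  3.18460923e-05]), 'tcp_pos': array([ 0.21086206, -0.61419731,  0.22578027]), 'orientation': array([ 9.86348792e-01,  1.64667247e-01, -1.26711930e-04, -8.61372329e-04]), 'wrist_force': array([ 0.93404108, -0.06136788, -0.39430035]), 'torque': array([-0.03682664,  0.01086649,  0.02400385]), 'grasp_force': 0.0, 'grip_width': 0.09194524679790508}
```

View pics/top0.png

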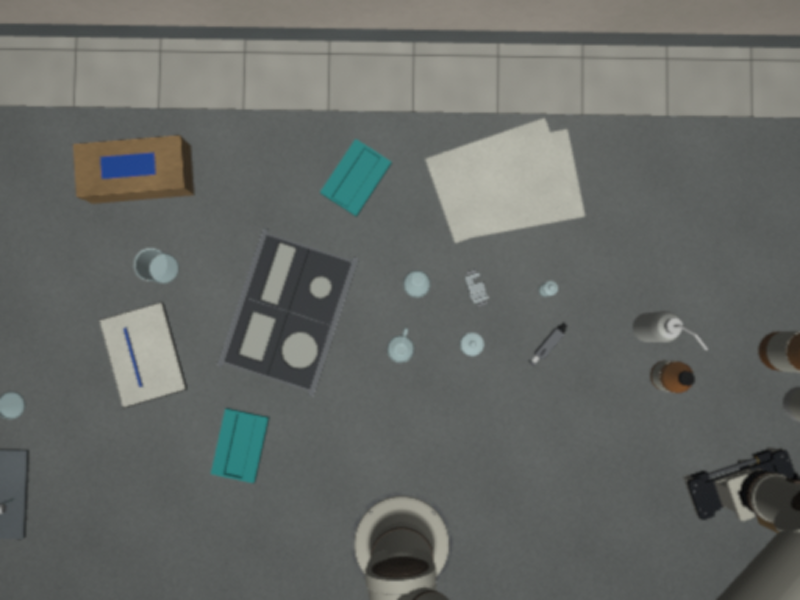

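View pics/scene0.png

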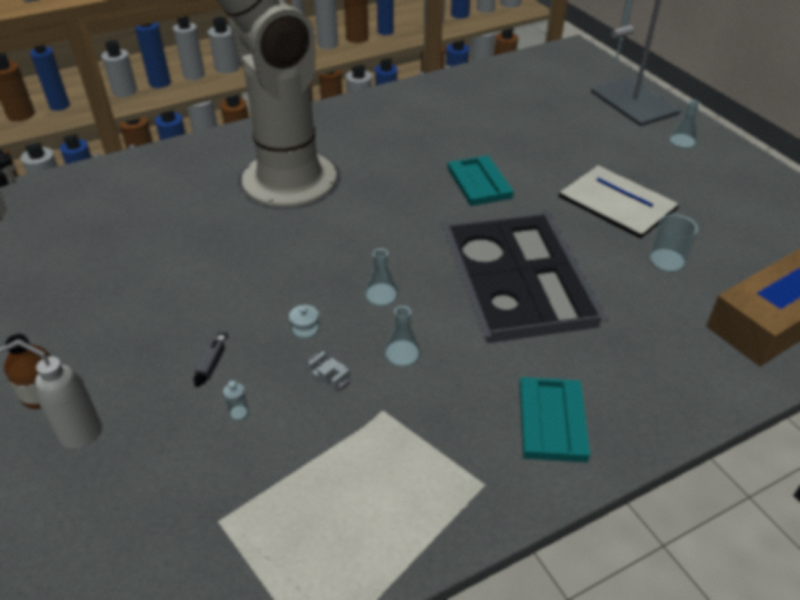

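The top view (800x600 pixels) shows:
- **Flasks:** the plain flask is at (417,285). The filter flask with its side arm is at (400,348), and another flask stands far off at (10,405).
- **Bottles:** the tall bottle is at (549,289) and the low bottle at (472,344).
- **Boss head and pump:** the boss is at (477,288), with a similar item in the grey box at far left. The pump is at (548,343).
- **Tray recesses:** pump (278,273), bottle (320,287), boss (257,336) and flask (300,350).
- **Decoys:** turquoise inserts at (356,178) and (240,445).

Next I'll compute coarse positions and make one close crop.

```bash
cat > h.py <<'E'
from station import manip, viewer
import numpy as np, cv2
from scipy.spatial.transform import Rotation as R
def cam(n):
    """K, camera->world rotation, camera centre in world"""
    i=viewer.camera_info(n)
    if n!="wrist":
        r=R.from_rotvec(i["rvec"]).as_matrix().T
        return i["intrinsics"],r,-r@i["tvec"]
    s=manip.state(); t=R.from_quat(s["orientation"]).as_matrix(); m=i["mount"]
    return i["intrinsics"],t@m[:3,:3],t@m[:3,3]+s["tcp_pos"]
def ray(c,uv,z):
    K,r,o=c; d=r@np.linalg.solve(K,[uv[0],uv[1],1]); return (o+d*(z-o[2])/d[2])[:2]
def proj(c,p):
    K,r,o=c; q=K@(r.T@(np.asarray(p)-o)); return q[:2]/q[2]
def shot(n,name,s=1.5625):
    c=cam(n); im=viewer.read_camera(n)[:,:,::-1].copy()
    cv2.imwrite(f"pics/{name}.png",cv2.resize(im,None,fx=s,fy=s,interpolation=cv2.INTER_CUBIC)); return c,im
def go(x,y,z,yaw=None):
    """yaw = deg of tool y (closing) axis in world, mod 180. Rotation first, then shift."""
    s=manip.state(); t=R.from_quat(s["orientation"]).as_matrix()
    cur=np.degrees(np.arctan2(t[1,1],t[0,1])); a=0 if yaw is None else (yaw-cur+90)%180-90
    xt=R.from_euler('z',a,degrees=True).as_matrix()@np.array([t[0,0],t[1,0],0]); xt/=np.linalg.norm(xt)
    g=np.c_[xt,np.cross([0,0,-1],xt),[0,0,-1]]
    rv=np.degrees(R.from_matrix(t.T@g).as_rotvec()); d=g.T@(np.array([x,y,z])-s["tcp_pos"])
    print("cur closing",cur.round(1),"turn",rv.round(2),"shift mm",(d*1000).round(1),"t",round(s["time"],2),"j7",s["joints"][6].round(2))
E
python3 - <<'E'
from h import *
c=cam("top")
for n,u,v,z in [("flask",417,285,.02),("filt",400,348,.02),("low",472,344,.03),("tall",549,289,.04),("boss",477,288,.02),("pump a",533,361,.015),("pump b",563,326,.015),("boss a",470,273,.02),("boss b",483,303,.02),("rp",278,273,.01),("rbt",320,287,.01),("rbo",257,336,.01),("rf",300,350,.01)]:
    print(n,ray(c,(u/1.5625,v/1.5625),z).round(3))
im=viewer.read_camera("top")[:,:,::-1]
g=cv2.cvtColor(im,cv2.COLOR_BGR2GRAY)[140:260,135:235]
_,m=cv2.threshold(g,110,255,0); n,l,st,ce=cv2.connectedComponentsWithStats(m)
for i in range(1,n):
    if st[i,4]>40:
        pts=np.argwhere(l==i)[:,::-1].astype(np.float32)+[135,140]
        r=cv2.minAreaRect(pts.astype(np.float32)); b=cv2.boxPoints(r); e=[ray(c,p,.01) for p in b]
        d1,d2=e[1]-e[0],e[2]-e[1]; L=max(d1,d2,key=np.linalg.norm)
        print(st[i,4],ray(c,r[0],.01).round(3),np.linalg.norm(d1).round(3),np.linalg.norm(d2).round(3),np.degrees(np.arctan2(L[1],L[0])).round(1))
cv2.imwrite("pics/crop1.png",cv2.resize(im[160:250,235:375],None,fx=5.7,fy=5.7,interpolation=cv2.INTER_CUBIC))
go(.55,-.25,.35,-90)
E
```

```text
flask [ 0.588 -0.029]
filt [0.443 0.008]
low [ 0.455 -0.155]
tall [ 0.582 -0.327]
boss [ 0.583 -0.167]
pump a [ 0.418 -0.297]
pump b [ 0.499 -0.365]
boss a [ 0.617 -0.15 ]
boss b [ 0.549 -0.181]
rp [0.612 0.291]
rbt [0.581 0.194]
rbo [0.466 0.336]
rf [0.435 0.237]
406 [0.612 0.291] 0.136 0.038 -17.1
140 [0.582 0.193] 0.043 0.047 -178.9
420 [0.466 0.337] 0.101 0.052 -17.0
392 [0.437 0.239] 0.075 0.075 -89.2
cur closing -71.0 turn [-9.000e-02  1.000e-02  1.896e+01] shift mm [ 339.1 -364.2 -124.1] t 0.15 j7 -0.21
```

View pics/crop1.png

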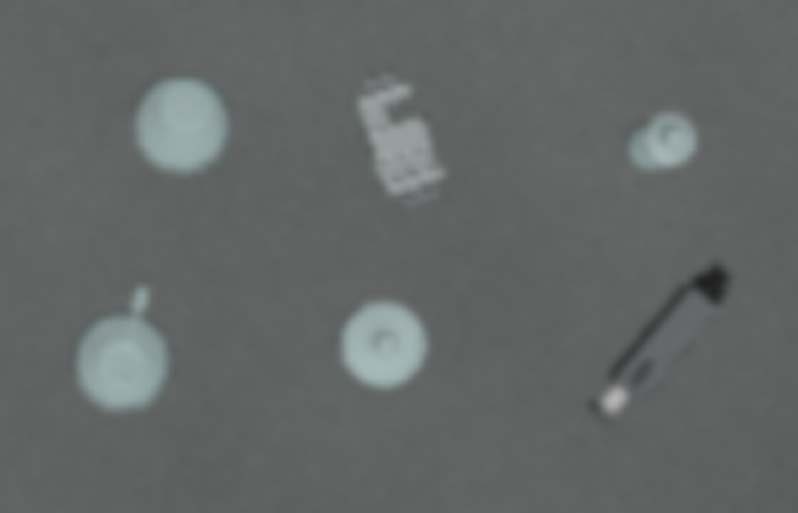

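The crop confirms the picks. The plain flask is at (182,125), and the filter flask with its arm is at (122,360). The boss is at (400,140), the tall bottle at (665,140), the low bottle at (385,345), and the pump runs from nozzle (715,275) to plunger (610,400). The recess grid also matches the tray's 150x100 layout at a yaw of -17°. I'll move to a closer view now.

```bash
python3 -m crank '[[[0,0,0,0,0,-0.04,0],[0,0,0,0,0,-0.04,0],[0,0,0,0,0,-0.03,0],[0,0,6.3,0,0,0,0],[0,0,6.3,0,0,0,0],[0,0,6.3,0,0,0,0],[0,0,0,0.026,-0.03,0,0],[0,0,0,0.026,-0.03,0,0],[0,0,0,0.026,-0.03,0,0]]]'
python3 -m crank '[[[0,0,0,0.026,-0.03,0,0],[0,0,0,0.026,-0.03,0,0],[0,0,0,0.026,-0.03,0,0],[0,0,0,0.026,-0.03,0,0],[0,0,0,0.026,-0.03,0,0],[0,0,0,0.026,-0.03,0,0],[0,0,0,0.026,-0.03,0,0],[0,0,0,0.026,-0.03,0,0],[0,0,0,0.026,-0.03,0,0],[0,0,0,0.026,-0.03,0,0]]]'
python3 -m crank '[[[0,0,0,0.005,0,0,0],[0,0,0,0,0,0,0],[0,0,0,0,0,0,0]]]'
python3 - <<'E'
from h import *
c,im=shot("wrist","w1"); go(.58,-.2,.33,-90)
E
```

```text
time: 1.05
tcp_pos: [0.2896, -0.5235, 0.3363]
orientation: [1.0, 0.0, -0.0, -0.0]
wrist_force: [1.0, 0.4, 0.3]
grip_width: 0.0919
grasp_force: 0.0
time: 2.05
tcp_pos: [0.5494, -0.2232, 0.3365]
orientation: [1.0, 0.0, -0.0, 0.0]
wrist_force: [0.8, -0.2, 0.4]
grip_width: 0.0919
grasp_force: 0.0
time: 2.35
tcp_pos: [0.5529, -0.2257, 0.3362]
orientation: [1.0, -0.0, -0.001, 0.0]
wrist_force: [-0.9, -0.5, 1.3]
grip_width: 0.092
grasp_force: 0.0
cur closing -90.1 turn [ 0.03  0.07 -0.09] shift mm [ 27.3 -26.2   6.3] t 2.4 j7 -1.4
```

View pics/w1.png

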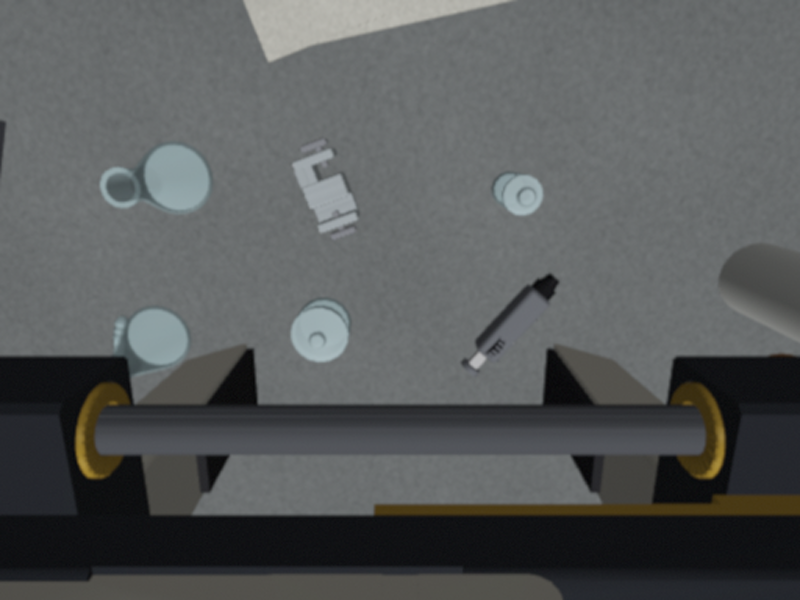

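The wrist view (800x600 pixels) shows the plain flask with its base at (176,178) and rim at (121,187). The boss runs from (314,144) to (343,235), the tall bottle's lid is at (523,195), and the pump runs from plunger (468,364) to nozzle (555,280).

Run:
```python
from h import *
c=cam("wrist")
for n,u,v,z in [("flask base",176,178,0),("rim",121,187,.105),("boss a",314,144,.016),("boss b",343,235,.016),("boss mid",328,194,.032),("tall lid",523,195,.059),("knob",527,196,.076),("pump pl",468,364,.013),("pump nz",555,280,.013)]:
    print(n,ray(c,(u/1.5625,v/1.5625),z).round(4))
go(.578,-.165,.2,-90+70)
```

```text
flask base [ 0.5926 -0.0243]
rim [ 0.5933 -0.0272]
boss a [ 0.622  -0.1522]
boss b [ 0.5433 -0.1746]
boss mid [ 0.5812 -0.1647]
tall lid [ 0.5827 -0.3239]
knob [ 0.5836 -0.3232]
pump pl [ 0.4171 -0.2911]
pump nz [ 0.5006 -0.3686]
cur closing -90.1 turn [-1.000e-02  8.000e-02 -7.009e+01] shift mm [ 66.1   2.9 136.3] t 2.4 j7 -1.4
```

Run:
```python
from h import *
c=cam("wrist"); im=cv2.imread("pics/w1.png",0).astype(float)
for n,(x0,y0,x1,y1),z,sg in [("boss",(280,130,370,250),.03,1),("pump",(450,265,570,380),.013,-1)]:
    g=im[y0:y1,x0:x1]; bg=np.median(g); print(bg)
    m=((sg*(g-bg))>22) if n=="boss" else (abs(g-bg)>25)
    m=cv2.morphologyEx(m.astype(np.uint8),cv2.MORPH_CLOSE,np.ones((5,5)))
    k,l,st,_=cv2.connectedComponentsWithStats(m); i=1+st[1:,4].argmax()
    p=np.array([ray(c,((q[1]+x0)/1.5625,(q[0]+y0)/1.5625),z) for q in np.argwhere(l==i)],np.float32)
    w=np.linalg.svd(p-p.mean(0),full_matrices=False)[2][0]
    print(n,len(p),cv2.minAreaRect(p*1000),p.mean(0),np.degrees(np.arctan2(w[1],w[0])))
```

```text
110.0
boss 2696 ((583.11181640625, -162.88436889648438), (64.52513122558594, 38.174583435058594), 20.969684600830078) [ 0.58133876 -0.16182296] -152.06871
110.0
pump 1718 ((459.262451171875, -327.5491943359375), (26.759000778198242, 120.61489868164062), 49.04807662963867) [ 0.46420506 -0.32901835] 139.6851
```

```bash
python3 -m crank '[[[0,0,-7,0,0,0,0],[0,0,-7,0,0,0,0],[0,0,-7,0,0,0,0],[0,0,0,0,0,0,0]]]'; python3 -c "
from h import *
go(.583,-.163,.017,-69)"
```

```text
time: 2.8
tcp_pos: [0.5527, -0.2262, 0.3366]
orientation: [0.983, 0.182, -0.0, 0.0]
wrist_force: [-0.6, 0.4, 1.3]
grip_width: 0.0916
grasp_force: 0.0
cur closing -69.1 turn [ 0.01  0.04 -0.06] shift mm [ 51.  -48.2 319.6] t 2.8 j7 -1.05
```

```bash
python3 -m crank '[[[0,0,0,0.017,-0.016,0.04,0],[0,0,0,0.017,-0.016,0.04,0],[0,0,0,0.017,-0.016,0.04,0],[0,0,0,0,0,0.045,0],[0,0,0,0,0,0.045,0],[0,0,0,0,0,0.03,0],[0,0,0,0,0,0.02,0],[0,0,0,0,0,0,0]]]'; python3 -c "
from h import *
go(.583,-.163,.017,-69)
shot('wrist','w2')"
```

```text
time: 3.6
tcp_pos: [0.5809, -0.1621, 0.0734]
orientation: [0.984, 0.18, -0.003, -0.001]
wrist_force: [-0.4, -0.5, -0.0]
grip_width: 0.0918
grasp_force: 0.0
cur closing -69.2 turn [-0.19  0.32 -0.21] shift mm [ 1.6  1.6 56.4] t 3.6 j7 -1.34
```

View pics/w2.png

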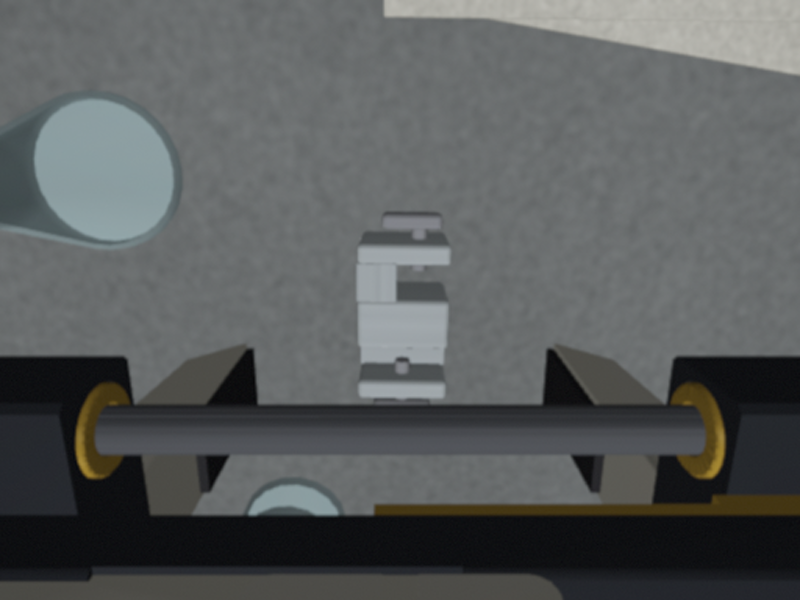

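The boss is square to the fingers and centred at column 402. I'll descend and grip.

```bash
python3 -c "
from h import *
print(ray(cam('wrist'),(402/1.5625,322/1.5625),.032))"; python3 -m crank '[[[0,0,0,0.002,0.001,0.02,0],[0,0,0,0,0,0.02,0],[0,0,0,0,0,0.016,0],[0,0,0,0,0,0,0],[0,0,0,0,0,0,255],[0,0,0,0,0,0,255],[0,0,0,0,0,0,255],[0,0,0,0,0,0,255],[0,0,0,0,0,0,255],[0,0,0,0,0,0,255]]]'
python3 -m crank '[[[0,0,0,0,0,-0.02,255],[0,0,0,0,0,-0.04,255],[0,0,0,0,0,-0.04,255],[0,0,0,0,0,-0.04,255],[0,0,0,0,0,0,255]]]'
python3 -c "
from h import *
go(.4666,.336,.16,73)"
```

```text
[ 0.5861704  -0.16070087]
time: 4.65
tcp_pos: [0.5864, -0.1616, 0.0209]
orientation: [0.983, 0.183, 0.0, 0.0]
wrist_force: [0.8, -0.5, -0.5]
grip_width: 0.0485
grasp_force: 0.0
time: 5.15
tcp_pos: [0.5906, -0.1618, 0.167]
orientation: [0.983, 0.183, 0.005, 0.002]
wrist_force: [0.0, 0.5, 0.4]
grip_width: 0.0088
grasp_force: 0.0
cur closing -68.9 turn [ 0.19 -0.59 38.06] shift mm [-264.1 -439.8    7. ] t 5.15 j7 -1.28
```

The fingers close more slowly than I allowed, so I lifted before they had gripped. I'll reopen and look.

```bash
python3 -m crank '[[[0,0,0,0,0,-0.03,0],[0,0,0,0,0,-0.03,0],[0,0,0,0,0,0,0],[0,0,0,0,0,0,0],[0,0,0,0,0,0,0],[0,0,0,0,0,0,0],[0,0,0,0,0,0,0],[0,0,0,0,0,0,0]]]'
python3 - <<'E'
from h import *
c,im=shot("wrist","w3"); i=cv2.imread("pics/w3.png",0).astype(float)
x0,y0,x1,y1=300,120,520,400; g=i[y0:y1,x0:x1]; bg=np.median(g)
m=cv2.morphologyEx(((g-bg)>22).astype(np.uint8),cv2.MORPH_CLOSE,np.ones((5,5)))
k,l,st,_=cv2.connectedComponentsWithStats(m); j=1+st[1:,4].argmax()
p=np.array([ray(c,((q[1]+x0)/1.5625,(q[0]+y0)/1.5625),.03) for q in np.argwhere(l==j)],np.float32)
print(len(p),cv2.minAreaRect(p*1000))
go(.583,-.163,.017,-69)
E
```

```text
time: 5.95
tcp_pos: [0.586, -0.1614, 0.22]
orientation: [0.983, 0.183, -0.0, -0.0]
wrist_force: [0.1, -0.0, 0.3]
grip_width: 0.0677
grasp_force: 0.0
3379 ((588.3311767578125, -159.1812744140625), (52.054161071777344, 35.630523681640625), 20.721473693847656)
cur closing -68.9 turn [-0.04  0.03  0.06] shift mm [ -3.5   0.4 203.2] t 6.0 j7 -1.24
```

View pics/w3.png

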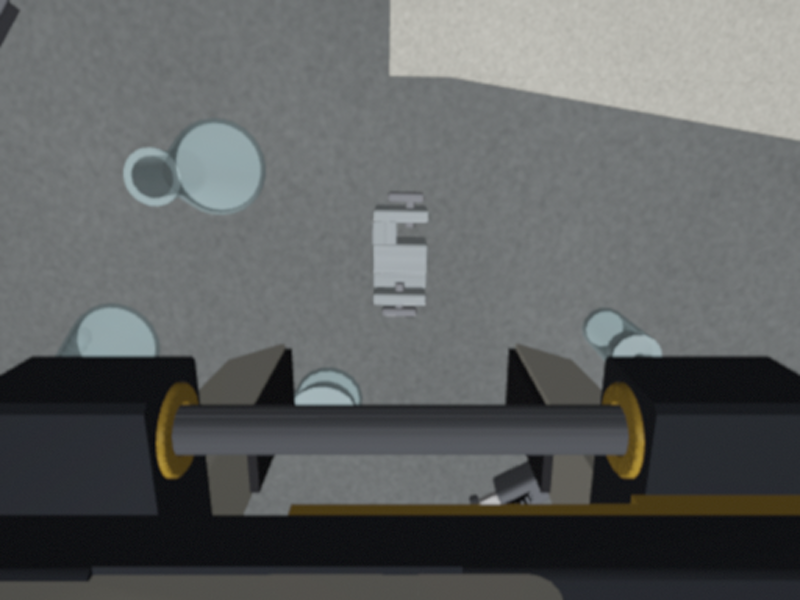

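The boss hasn't moved. Its bar runs from (400,207) to (400,305), with the solid middle at about (400,265).

```bash
python3 -c "
from h import *
c=cam('wrist')
for v in (207,265,305): print(ray(c,(400/1.5625,v/1.5625),.032))"
python3 -m crank '[[[0,0,0,-0.001,0,0.045,0],[0,0,0,0,0,0.045,0],[0,0,0,0,0,0.045,0],[0,0,0,0,0,0.035,0],[0,0,0,0,0,0.02,0],[0,0,0,0,0,0.013,0],[0,0,0,0,0,0,100],[0,0,0,0,0,0,255],[0,0,0,0,0,0,255],[0,0,0,0,0,0,255]]]'
python3 -m crank '[[[0,0,0,0,0,0,255],[0,0,0,0,0,0,255],[0,0,0,0,0,0,255],[0,0,0,0,0,0,255],[0,0,0,0,0,0,255]]]'
```

```text
[ 0.61559194 -0.14927932]
[ 0.58017194 -0.16292692]
[ 0.55449473 -0.17282054]
time: 7.0
tcp_pos: [0.5865, -0.1622, 0.0193]
orientation: [0.983, 0.183, 0.001, 0.001]
wrist_force: [-0.9, 0.4, -0.7]
grip_width: 0.0646
grasp_force: 0.0
time: 7.5
tcp_pos: [0.5855, -0.1619, 0.0179]
orientation: [0.983, 0.183, 0.0, 0.0]
wrist_force: [-0.3, -0.5, 2.5]
grip_width: 0.0355
grasp_force: 30.0
```

Gripped at 35.5 mm with 30 N.

```bash
python3 -m crank '[[[0,0,0,0,0,-0.03,255],[0,0,0,0,0,-0.045,255],[0,0,0,0,0,-0.045,255],[0,0,0,0,0,-0.045,255],[0,0,7.6,0,0,0,255],[0,0,7.6,0,0,0,255],[0,0,7.6,0,0,0,255],[0,0,7.6,0,0,0,255],[0,0,7.6,0,0,0,255],[0,0,0,0,0,0,255]]]'
python3 -c "
from h import *
go(.4666,.336,.19,73)"
```

```text
time: 8.5
tcp_pos: [0.585, -0.1617, 0.1824]
orientation: [0.989, -0.148, -0.0, 0.0]
wrist_force: [-1.1, 0.2, -1.4]
grip_width: 0.0358
grasp_force: 30.0
cur closing -107.0 turn [0.02 0.04 0.  ] shift mm [-258.8 -441.3   -7.6] t 8.5 j7 -1.86
```

```bash
python3 -m crank '[[[0,0,0,-0.02,-0.035,0,255],[0,0,0,-0.02,-0.035,0,255],[0,0,0,-0.02,-0.035,0,255],[0,0,0,-0.02,-0.035,0,255],[0,0,0,-0.02,-0.035,0,255],[0,0,0,-0.02,-0.035,0,255],[0,0,0,-0.02,-0.035,0,255],[0,0,0,-0.02,-0.035,0,255],[0,0,0,-0.02,-0.035,0,255],[0,0,0,-0.02,-0.035,0,255]]]'
python3 -m crank '[[[0,0,0,-0.02,-0.035,0,255],[0,0,0,-0.02,-0.035,0,255],[0,0,0,-0.02,-0.021,0,255],[0,0,0,0,0,0,255],[0,0,0,0,0,0,255]]]'
python3 -c "
from h import *
go(.4666,.336,.028,73)"
```

```text
time: 9.5
tcp_pos: [0.4953, 0.2324, 0.1823]
orientation: [0.989, -0.145, -0.0, 0.0]
wrist_force: [1.6, -0.3, -1.9]
grip_width: 0.036
grasp_force: 30.0
time: 10.0
tcp_pos: [0.4665, 0.3243, 0.1816]
orientation: [0.99, -0.143, -0.001, 0.001]
wrist_force: [0.3, 0.4, -1.0]
grip_width: 0.036
grasp_force: 30.0
cur closing -106.5 turn [0.14 0.09 0.51] shift mm [ -3.4 -11.2 153.6] t 10.0 j7 -2.57
```

```bash
python3 -m crank '[[[0,0,0,-0.002,-0.006,0.03,255],[0,0,0,-0.002,-0.005,0.03,255],[0,0,0,0,0,0.04,255],[0,0,0,0,0,0.02,255],[0,0,0,0,0,0,255],[0,0,0,0,0,0,255]]]'
python3 -c "
from h import *
go(.4666,.336,.029,73)"
```

```text
time: 10.6
tcp_pos: [0.4685, 0.3323, 0.062]
orientation: [0.989, -0.148, -0.001, 0.001]
wrist_force: [-0.4, -0.2, -0.8]
grip_width: 0.0356
grasp_force: 30.0
cur closing -107.1 turn [ 0.11  0.12 -0.07] shift mm [-2.9 -3.  33. ] t 10.6 j7 -2.57
```

```bash
python3 -m crank '[[[0,0,0,-0.003,-0.003,0.012,255],[0,0,0,0,0,0.012,255],[0,0,0,0,0,0.008,255],[0,0,0,0,0,0,255],[0,0,0,0,0,0,255]]]'
python3 -m crank '[[[0,0,0,0,0,0,120],[0,0,0,0,0,0,120],[0,0,0,0,0,0,120]]]'
python3 -m crank '[[[0,0,0,0,0,-0.02,120],[0,0,0,0,0,-0.045,120],[0,0,0,0,0,-0.045,100],[0,0,0,0,0,-0.045,0],[0,0,0,0,0,-0.045,0],[0,0,0,0,0,-0.045,0],[0,0,0,0,0,0,0]]]'
python3 - <<'E'
from h import *
shot("wrist","w4"); go(.46,-.3285,.27,49)
E
```

```text
time: 11.1
tcp_pos: [0.4651, 0.3378, 0.0297]
orientation: [0.989, -0.147, -0.001, 0.001]
wrist_force: [-0.7, -0.5, -1.4]
grip_width: 0.036
grasp_force: 30.0
time: 11.4
tcp_pos: [0.4658, 0.3382, 0.0305]
orientation: [0.989, -0.147, -0.0, 0.0]
wrist_force: [0.7, -0.2, 0.3]
grip_width: 0.0484
grasp_force: 0.0
time: 12.1
tcp_pos: [0.4692, 0.3407, 0.283]
orientation: [0.989, -0.147, 0.004, -0.004]
wrist_force: [1.5, 1.2, -0.5]
grip_width: 0.0832
grasp_force: 0.0
cur closing -107.0 turn [-0.37 -0.14 24.05] shift mm [432.4 509.3   9.5] t 12.15 j7 -2.55
```

View pics/w4.png

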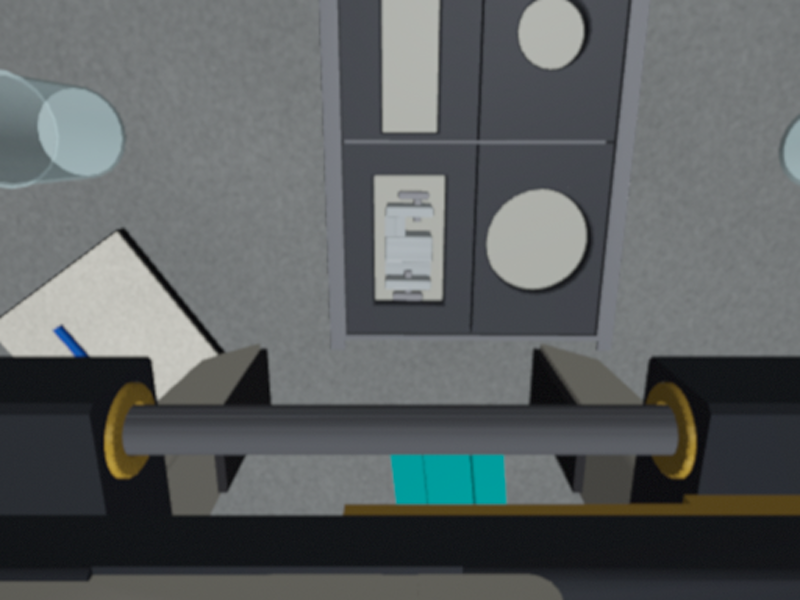

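The boss sits in its recess at (408,244), with the recess centre at (409,238). Next is the pump.

```bash
python3 -c "
from h import *
c=cam('wrist')
for u,v in ((409,238),(537,239),(552,32)): print(ray(c,(u/1.5625,v/1.5625),.01))"
python3 -m crank '[[[0,0,0,0.0125,0.043,0,0],[0,0,0,0.0125,0.043,0,0],[0,0,0,0.0125,0.043,0,0],[0,0,0,0.0125,0.043,0,0],[0,0,0,0.0125,0.043,0,0],[0,0,0,0.0125,0.043,0,0],[0,0,0,0.0125,0.043,0,0],[0,0,0,0.0125,0.043,0,0],[0,0,0,0.0125,0.043,0,0],[0,0,0,0.0125,0.043,0,0]]]'
python3 -m crank '[[[0,0,0,0.0125,0.043,0,0],[0,0,0,0.0125,0.043,0,0],[0,0,0,0.0125,0.043,0,0],[0,0,0,0.0125,0.043,0,0],[0,0,0,0.0125,0.043,0,0],[0,0,8,0,0,0,0],[0,0,8,0,0,0,0],[0,0,8,0,0,0,0],[0,0,0,0,0,0,0],[0,0,0,0,0,0,0]]]'
python3 - <<'E'
from h import *
shot("wrist","w5"); go(.46,-.3285,.10,49)
E
```

```text
[0.46432459 0.33557181]
[0.43376629 0.23777137]
[0.57881049 0.19288642]
time: 13.15
tcp_pos: [0.4588, -0.1113, 0.2744]
orientation: [0.989, -0.147, -0.002, 0.001]
wrist_force: [1.1, -0.2, -0.5]
grip_width: 0.0915
grasp_force: 0.0
time: 14.15
tcp_pos: [0.4567, -0.3331, 0.2747]
orientation: [0.938, -0.348, -0.001, 0.001]
wrist_force: [-0.1, 1.2, 0.3]
grip_width: 0.0919
grasp_force: 0.0
cur closing -130.7 turn [0.13 0.1  0.26] shift mm [ -0.7  -5.6 174.9] t 14.2 j7 -1.55
```

View pics/w5.png

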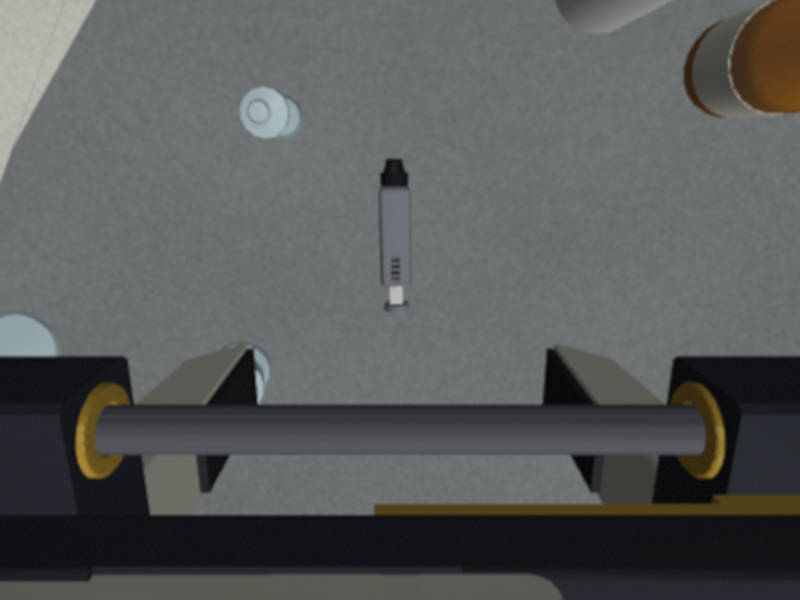

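```bash
python3 -c "
from h import *
c=cam('wrist')
a=ray(c,(394/1.5625,160/1.5625),.013);b=ray(c,(397/1.5625,307/1.5625),.013);m=(a+b)/2
print(a,b,m,np.linalg.norm(a-b),np.degrees(np.arctan2(*(a-b)[::-1])),'brown',ray(c,(705/1.5625,70/1.5625),0),'tall',ray(c,(264/1.5625,111/1.5625),.076))
d=(a-b)/np.linalg.norm(a-b); t=m+.003*d
go(t[0],t[1],.0165,49)"
```

```text
[ 0.50303279 -0.36684986] [ 0.41329883 -0.29235202] [ 0.45816581 -0.32960094] 0.11662808861275062 -39.69972318182719 brown [ 0.40032023 -0.58573367] tall [ 0.58031872 -0.32645118]
cur closing -130.7 turn [0.13 0.1  0.26] shift mm [  1.6  -3.6 258.4] t 14.2 j7 -1.55
```

```bash
python3 -m crank '[[[0,0,0,0.0015,-0.0035,0.045,60],[0,0,0,0,0,0.045,60],[0,0,0,0,0,0.045,60],[0,0,0,0,0,0.045,60],[0,0,0,0,0,0.045,60],[0,0,0,0,0,0.02,60],[0,0,0,0,0,0.015,60],[0,0,0,0,0,0,60],[0,0,0,0,0,0,255],[0,0,0,0,0,0,255]]]'
python3 -m crank '[[[0,0,0,0,0,0,255],[0,0,0,0,0,0,255],[0,0,0,0,0,0,255],[0,0,0,0,0,0,255],[0,0,0,0,0,0,255],[0,0,0,0,0,0,255]]]'
```

```text
time: 15.2
tcp_pos: [0.4613, -0.3331, 0.0172]
orientation: [0.937, -0.35, 0.001, 0.001]
wrist_force: [-0.8, 0.6, -0.3]
grip_width: 0.059
grasp_force: 0.0
time: 15.8
tcp_pos: [0.4602, -0.3322, 0.0158]
orientation: [0.937, -0.35, -0.001, 0.001]
wrist_force: [-0.3, 0.4, 2.4]
grip_width: 0.0237
grasp_force: 29.9
```

```bash
python3 -m crank '[[[0,0,0,0,0,-0.03,255],[0,0,0,0,0,-0.045,255],[0,0,0,0,0,-0.045,255],[0,0,0,0,0,-0.045,255],[0,0,-8,0,0,0,255],[0,0,-8,0,0,0,255],[0,0,-8,0,0,0,255],[0,0,0,0,0,0,255]]]'
python3 -c "
from h import *
go(.6147,.2905,.18,73)"
```

```text
time: 16.6
tcp_pos: [0.4601, -0.3318, 0.1804]
orientation: [0.989, -0.147, -0.001, 0.0]
wrist_force: [-0.6, 0.1, -0.2]
grip_width: 0.0235
grasp_force: 29.9
cur closing -106.9 turn [0.06 0.1  0.12] shift mm [-3.410e+01 -6.403e+02  4.000e-01] t 16.6 j7 -1.12
```

```bash
python3 -m crank '[[[0,0,0,-0.0023,-0.0427,0,255],[0,0,0,-0.0023,-0.0427,0,255],[0,0,0,-0.0023,-0.0427,0,255],[0,0,0,-0.0023,-0.0427,0,255],[0,0,0,-0.0023,-0.0427,0,255],[0,0,0,-0.0023,-0.0427,0,255],[0,0,0,-0.0023,-0.0427,0,255],[0,0,0,-0.0023,-0.0427,0,255],[0,0,0,-0.0023,-0.0427,0,255],[0,0,0,-0.0023,-0.0427,0,255]]]'
python3 -m crank '[[[0,0,0,-0.0023,-0.0427,0,255],[0,0,0,-0.0023,-0.0427,0,255],[0,0,0,-0.0023,-0.0427,0,255],[0,0,0,-0.0023,-0.0427,0,255],[0,0,0,-0.0023,-0.0427,0,255],[0,0,0,0,0,0.04,255],[0,0,0,0,0,0.04,255],[0,0,0,0,0,0.03,255],[0,0,0,0,0,0,255],[0,0,0,0,0,0,255]]]'
python3 -c "
from h import *
go(.6147,.2905,.0275,73)"
```

```text
time: 17.6
tcp_pos: [0.5628, 0.0847, 0.1797]
orientation: [0.989, -0.15, -0.001, 0.001]
wrist_force: [0.5, -0.9, -0.6]
grip_width: 0.0233
grasp_force: 29.9
time: 18.6
tcp_pos: [0.6137, 0.2902, 0.0693]
orientation: [0.989, -0.149, -0.001, 0.001]
wrist_force: [0.8, 0.7, -0.4]
grip_width: 0.0236
grasp_force: 29.9
cur closing -107.1 turn [ 0.16  0.13 -0.08] shift mm [ 0.9 -0.6 41.8] t 18.6 j7 -2.24
```

```bash
python3 -m crank '[[[0,0,0,0.001,0,0.015,255],[0,0,0,0,0,0.015,255],[0,0,0,0,0,0.011,255],[0,0,0,0,0,0,255],[0,0,0,0,0,0,255]]]'
python3 -m crank '[[[0,0,0,0,0,0,150],[0,0,0,0,0,0,150],[0,0,0,0,0,0,150],[0,0,0,0,0,0,150]]]'
python3 -m crank '[[[0,0,0,0,0,-0.02,150],[0,0,0,0,0,-0.045,150],[0,0,0,0,0,-0.045,100],[0,0,0,0,0,-0.045,0],[0,0,0,0,0,-0.045,0],[0,0,0,0,0,-0.04,0],[0,0,0,0,0,0,0]]]'
python3 - <<'E'
from h import *
shot("wrist","w6"); go(.582,-.326,.27)
E
```

```text
time: 19.1
tcp_pos: [0.6145, 0.2901, 0.0284]
orientation: [0.989, -0.147, -0.001, 0.001]
wrist_force: [-0.7, 0.3, -0.7]
grip_width: 0.0235
grasp_force: 29.9
time: 19.5
tcp_pos: [0.6151, 0.2904, 0.0292]
orientation: [0.989, -0.147, -0.001, 0.0]
wrist_force: [-0.1, -0.3, -0.8]
grip_width: 0.0377
grasp_force: 0.0
time: 20.2
tcp_pos: [0.6189, 0.2919, 0.277]
orientation: [0.989, -0.147, 0.004, -0.003]
wrist_force: [0.8, -1.1, 1.2]
grip_width: 0.0734
grasp_force: 0.0
cur closing -107.0 turn [-0.25 -0.24  0.  ] shift mm [146.3 600.8   3.4] t 20.25 j7 -2.27
```

View pics/w6.png

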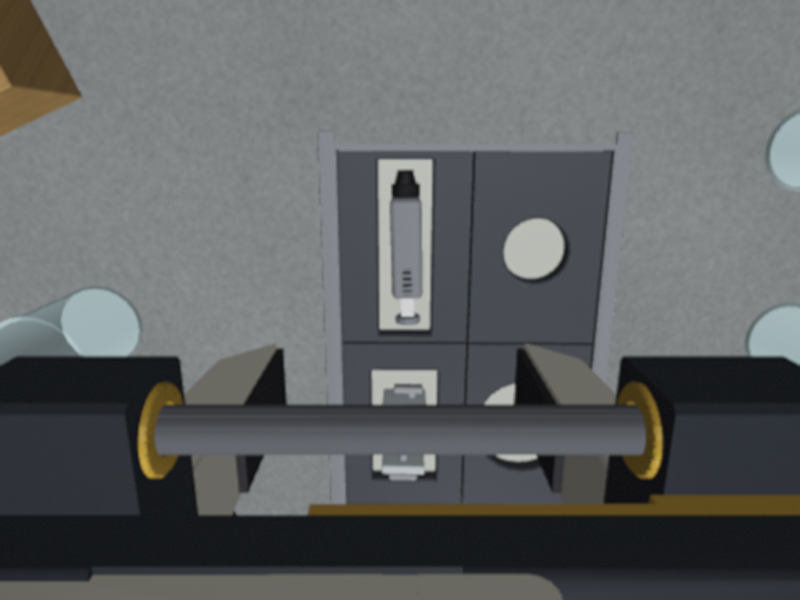

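The pump lies in its recess. Next is the tall bottle.

```bash
python3 -c "
from h import *
print(ray(cam('wrist'),(534/1.5625,249/1.5625),.01))"
python3 -m crank '[[[0,0,0,0.0104,0.0428,0,0],[0,0,0,0.0104,0.0428,0,0],[0,0,0,0.0104,0.0428,0,0],[0,0,0,0.0104,0.0428,0,0],[0,0,0,0.0104,0.0428,0,0],[0,0,0,0.0104,0.0428,0,0],[0,0,0,0.0104,0.0428,0,0],[0,0,0,0.0104,0.0428,0,0],[0,0,0,0.0104,0.0428,0,0],[0,0,0,0.0104,0.0428,0,0]]]'
python3 -m crank '[[[0,0,0,0.0104,0.0428,0,0],[0,0,0,0.0104,0.0428,0,0],[0,0,0,0.0104,0.0428,0,0],[0,0,0,0.0104,0.0428,0,0],[0,0,0,0,0,0,0],[0,0,0,0,0,0,0]]]'
python3 - <<'E'
from h import *
shot("wrist","w7"); go(.582,-.325,.12,-107)
E
```

```text
[0.57762583 0.19432518]
time: 21.25
tcp_pos: [0.5887, -0.1507, 0.2679]
orientation: [0.989, -0.147, -0.002, 0.001]
wrist_force: [1.2, -0.5, -0.2]
grip_width: 0.0919
grasp_force: 0.0
time: 21.85
tcp_pos: [0.5782, -0.3265, 0.2677]
orientation: [0.989, -0.149, -0.002, 0.0]
wrist_force: [0.8, 0.7, -0.0]
grip_width: 0.0918
grasp_force: 0.0
cur closing -107.0 turn [0.02 0.22 0.02] shift mm [  2.8  -0.2 147.8] t 21.9 j7 -1.24
```

View pics/w7.png

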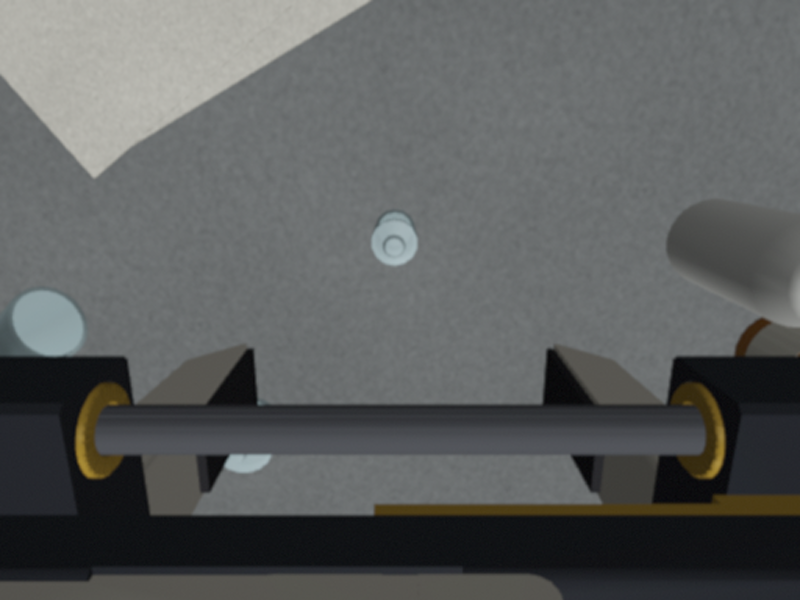

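The tall bottle's lid is at (395,243) and its knob at (394,246), so it lies nearly under the fingers. The wash bottle's near edge is at (668,240).

```bash
python3 -c "
from h import *
c=cam('wrist')
print(ray(c,(395/1.5625,243/1.5625),.059),ray(c,(394/1.5625,246/1.5625),.076),ray(c,(668/1.5625,240/1.5625),.0))
p=(ray(c,(395/1.5625,243/1.5625),.059)+ray(c,(394/1.5625,246/1.5625),.076))/2
go(p[0],p[1],.025,-107)"
```

```text
[ 0.58360381 -0.32130953] [ 0.58492453 -0.32117037] [ 0.5116561  -0.52691544]
cur closing -107.0 turn [0.02 0.22 0.02] shift mm [  3.9  -4.4 242.8] t 21.9 j7 -1.24
```

```bash
python3 -m crank '[[[0,0,0,0.0035,-0.0035,0.045,0],[0,0,0,0,0,0.045,0],[0,0,0,0,0,0.045,0],[0,0,0,0,0,0.04,0],[0,0,0,0,0,0.03,0],[0,0,0,0,0,0.025,0],[0,0,0,0,0,0.013,0],[0,0,0,0,0,0,0],[0,0,0,0,0,0,255],[0,0,0,0,0,0,255]]]'
python3 -m crank '[[[0,0,0,0,0,0,255],[0,0,0,0,0,0,255],[0,0,0,0,0,0,255],[0,0,0,0,0,0,255],[0,0,0,0,0,0,255],[0,0,0,0,0,0,255],[0,0,0,0,0,0,255],[0,0,0,0,0,0,255],[0,0,0,0,0,0,255],[0,0,0,0,0,0,255]]]'
python3 -c "
from h import *
s=manip.state(); print(s['tcp_pos'],s['grip_width'],s['grasp_force'])"
```

```text
time: 22.9
tcp_pos: [0.5852, -0.3234, 0.0282]
orientation: [0.989, -0.147, 0.001, 0.001]
wrist_force: [0.9, -0.8, -0.3]
grip_width: 0.08
grasp_force: 0.0
time: 23.9
tcp_pos: [0.5836, -0.3231, 0.0263]
orientation: [0.989, -0.147, -0.001, 0.001]
wrist_force: [-0.7, -1.6, -0.6]
grip_width: 0.0317
grasp_force: 30.0
[ 0.58362346 -0.32310803  0.02628743] 0.0316724200878779 29.996454119682312
```

Gripped at 31.7 mm with 30 N. Lifting and carrying it over.

```bash
python3 -m crank '[[[0,0,0,0,0,-0.02,255],[0,0,0,0,0,-0.04,255],[0,0,0,0,0,-0.045,255],[0,0,0,0,0,-0.045,255],[0,0,0,0,0,0,255]]]'
python3 -c "
from h import *
go(.58,.194,.18,-107)"
```

```text
time: 24.4
tcp_pos: [0.588, -0.3256, 0.1842]
orientation: [0.989, -0.147, 0.005, 0.003]
wrist_force: [0.8, -0.3, -0.7]
grip_width: 0.0315
grasp_force: 30.0
cur closing -107.0 turn [ 0.19 -0.64  0.03] shift mm [-159.6 -494.6    4.2] t 24.4 j7 -1.22
```

```bash
python3 -m crank '[[[0,0,0,-0.013,-0.0411,0,255],[0,0,0,-0.013,-0.0411,0,255],[0,0,0,-0.013,-0.0411,0,255],[0,0,0,-0.013,-0.0411,0,255],[0,0,0,-0.013,-0.0411,0,255],[0,0,0,-0.013,-0.0411,0,255],[0,0,0,-0.013,-0.0411,0,255],[0,0,0,-0.013,-0.0411,0,255],[0,0,0,-0.013,-0.0411,0,255],[0,0,0,-0.013,-0.0411,0,255]]]'
python3 -m crank '[[[0,0,0,-0.013,-0.0411,0,255],[0,0,0,-0.013,-0.0411,0,255],[0,0,0,0,0,0.03,255],[0,0,0,0,0,0.04,255],[0,0,0,0,0,0.03,255],[0,0,0,0,0,0,255],[0,0,0,0,0,0,255]]]'
python3 -c "
from h import *
go(.58,.194,.0365,-107)"
```

```text
time: 25.4
tcp_pos: [0.5789, 0.1099, 0.1756]
orientation: [0.989, -0.147, -0.001, 0.001]
wrist_force: [0.4, 0.3, -1.0]
grip_width: 0.0316
grasp_force: 30.0
time: 26.1
tcp_pos: [0.5781, 0.194, 0.0757]
orientation: [0.989, -0.147, -0.001, 0.001]
wrist_force: [0.9, 0.2, 0.4]
grip_width: 0.0312
grasp_force: 30.0
cur closing -107.0 turn [0.14 0.14 0.04] shift mm [ 1.8 -0.5 39.2] t 26.1 j7 -2.07
```

```bash
python3 -m crank '[[[0,0,0,0.001,0,0.015,255],[0,0,0,0,0,0.013,255],[0,0,0,0,0,0.007,255],[0,0,0,0,0,0.004,255],[0,0,0,0,0,0,255],[0,0,0,0,0,0,255]]]'
python3 -c "
from h import *
go(.58,.194,.0365,-107)"
```

```text
time: 26.7
tcp_pos: [0.5795, 0.194, 0.037]
orientation: [0.989, -0.147, -0.001, 0.0]
wrist_force: [-0.1, -0.3, 0.2]
grip_width: 0.0313
grasp_force: 30.0
cur closing -107.0 turn [0.07 0.06 0.04] shift mm [ 0.5 -0.2  0.5] t 26.7 j7 -2.06
```

```bash
python3 -m crank '[[[0,0,0,0,0,0.0005,255],[0,0,0,0,0,0,110],[0,0,0,0,0,0,110],[0,0,0,0,0,0,110],[0,0,0,0,0,0,110]]]'
python3 -m crank '[[[0,0,0,0,0,-0.02,110],[0,0,0,0,0,-0.04,110],[0,0,0,0,0,-0.045,80],[0,0,0,0,0,-0.045,0],[0,0,0,0,0,-0.045,0],[0,0,0,0,0,-0.045,0],[0,0,0,0,0,0,0]]]'
python3 -c "
from h import *
go(.5,-.026,.3,-90)"
```

```text
time: 27.2
tcp_pos: [0.5793, 0.194, 0.0365]
orientation: [0.989, -0.147, -0.001, 0.001]
wrist_force: [-0.4, 0.8, 0.1]
grip_width: 0.0518
grasp_force: 0.0
time: 27.9
tcp_pos: [0.5838, 0.1952, 0.2843]
orientation: [0.989, -0.148, 0.005, -0.003]
wrist_force: [0.7, -0.5, 0.1]
grip_width: 0.0875
grasp_force: 0.0
cur closing -107.0 turn [ -0.33  -0.56 -16.97] shift mm [-83.8 221.2 -15.7] t 27.9 j7 -2.13
```

```bash
python3 -m crank '[[[0,0,0,0.013,0.0345,0,0],[0,0,0,0.013,0.0345,0,0],[0,0,0,0.013,0.0345,0,0],[0,0,0,0.013,0.0345,0,0],[0,0,0,0.013,0.0345,0,0],[0,0,0,0.013,0.0345,0,0],[0,0,0,0,0,0,0],[0,0,0,0,0,0,0]]]'
python3 - <<'E'
from h import *
shot("wrist","w8"); go(.593,-.026,.069,-107)
E
```

```text
time: 28.7
tcp_pos: [0.5937, -0.0278, 0.2762]
orientation: [0.989, -0.149, -0.001, 0.001]
wrist_force: [0.5, 0.9, 0.0]
grip_width: 0.0916
grasp_force: 0.0
cur closing -107.0 turn [0.04 0.13 0.05] shift mm [ -0.7   0.3 207.1] t 28.75 j7 -1.75
```

View pics/w8.png

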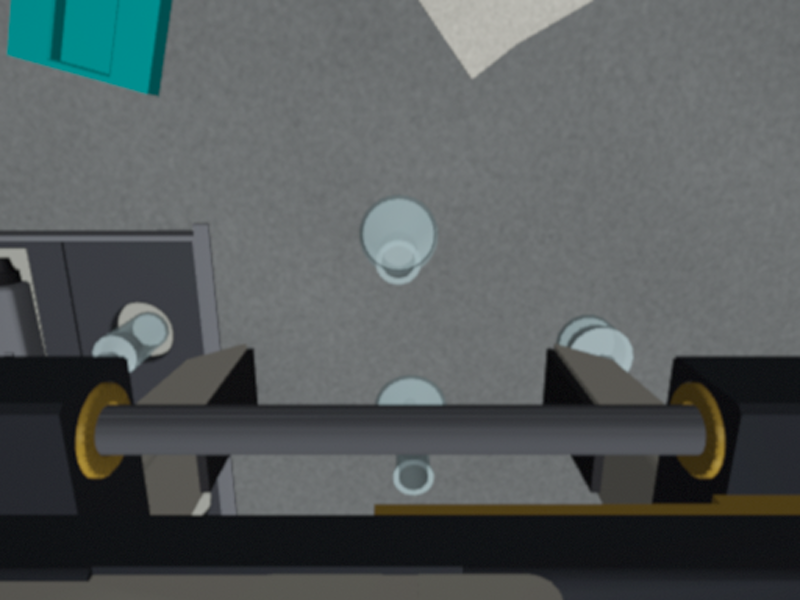

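The flask's base is at (398,233) and its rim at (398,263), centred between the fingers. The tall bottle stands in its recess at about (150,330).

```bash
python3 -c "
from h import *
c=cam('wrist')
print(ray(c,(398/1.5625,233/1.5625),0),ray(c,(398/1.5625,263/1.5625),.105))"
python3 -m crank '[[[0,0,0,-0.001,0,0.045,0],[0,0,0,0,0,0.045,0],[0,0,0,0,0,0.04,0],[0,0,0,0,0,0.03,0],[0,0,0,0,0,0.025,0],[0,0,0,0,0,0.018,0],[0,0,0,0,0,0,0],[0,0,0,0,0,0,255],[0,0,0,0,0,0,255],[0,0,0,0,0,0,255]]]'
python3 -m crank '[[[0,0,0,0,0,0,255],[0,0,0,0,0,0,255],[0,0,0,0,0,0,255],[0,0,0,0,0,0,255],[0,0,0,0,0,0,255],[0,0,0,0,0,0,255],[0,0,0,0,0,0,255],[0,0,0,0,0,0,255],[0,0,0,0,0,0,255]]]'
```

```text
[ 0.59360593 -0.02355578] [ 0.59244538 -0.02344375]
time: 29.75
tcp_pos: [0.5938, -0.026, 0.075]
orientation: [0.989, -0.147, 0.0, 0.0]
wrist_force: [0.5, -0.3, -0.2]
grip_width: 0.0722
grasp_force: 0.0
time: 30.65
tcp_pos: [0.5926, -0.0265, 0.0735]
orientation: [0.989, -0.147, -0.001, 0.001]
wrist_force: [-0.3, -0.3, -0.8]
grip_width: 0.0243
grasp_force: 30.0
```

```bash
python3 -m crank '[[[0,0,0,0,0,-0.02,255],[0,0,0,0,0,-0.035,255],[0,0,0,0,0,-0.04,255],[0,0,0,0,0,-0.035,255],[0,0,0,0,0,0,255],[0,0,0,0,0,0,255]]]'
python3 -c "
from h import *
go(.435,.238,.2,-107)"
```

```text
time: 31.25
tcp_pos: [0.5933, -0.0262, 0.2043]
orientation: [0.989, -0.147, 0.0, 0.0]
wrist_force: [-0.7, -0.1, -1.1]
grip_width: 0.0242
grasp_force: 30.0
cur closing -106.9 turn [ 0.02 -0.01  0.06] shift mm [-228.6 -206.4    4.3] t 31.25 j7 -1.72
```

```bash
python3 -m crank '[[[0,0,0,-0.0286,-0.0258,0,255],[0,0,0,-0.0286,-0.0258,0,255],[0,0,0,-0.0286,-0.0258,0,255],[0,0,0,-0.0286,-0.0258,0,255],[0,0,0,-0.0286,-0.0258,0,255],[0,0,0,-0.0286,-0.0258,0,255],[0,0,0,-0.0286,-0.0258,0,255],[0,0,0,-0.0286,-0.0258,0,255],[0,0,0,0,0,0,255],[0,0,0,0,0,0,255]]]'
python3 -m crank '[[[0,0,0,0,0,0.03,255],[0,0,0,0,0,0.03,255],[0,0,0,0,0,0.02,255],[0,0,0,0,0,0,255],[0,0,0,0,0,0,255]]]'
python3 -c "
from h import *
go(.435,.238,.084,-107)"
```

```text
time: 32.25
tcp_pos: [0.4326, 0.238, 0.2021]
orientation: [0.989, -0.146, -0.002, 0.002]
wrist_force: [-0.1, -0.1, -1.5]
grip_width: 0.0244
grasp_force: 30.0
time: 32.75
tcp_pos: [0.4344, 0.2362, 0.1232]
orientation: [0.989, -0.148, -0.001, 0.001]
wrist_force: [0.6, -0.1, -0.3]
grip_width: 0.0243
grasp_force: 30.0
cur closing -107.1 turn [ 0.18  0.11 -0.07] shift mm [ 0.1 -1.9 39.2] t 32.75 j7 -2.31
```

```bash
python3 -m crank '[[[0,0,0,0,-0.002,0.015,255],[0,0,0,0,0,0.013,255],[0,0,0,0,0,0.007,255],[0,0,0,0,0,0.004,255],[0,0,0,0,0,0,255],[0,0,0,0,0,0,255]]]'
python3 -c "
from h import *
go(.435,.238,.0837,-107)"
```

```text
time: 33.35
tcp_pos: [0.4348, 0.2397, 0.0849]
orientation: [0.989, -0.147, -0.001, 0.0]
wrist_force: [-0.1, 0.4, -0.6]
grip_width: 0.0248
grasp_force: 30.0
cur closing -107.0 turn [0.06 0.06 0.04] shift mm [0.7 1.5 1.2] t 33.35 j7 -2.3
```

Lower the last millimetre, release, retreat and check.

```bash
python3 -m crank '[[[0,0,0,0,0,0.001,255],[0,0,0,0,0,0,255],[0,0,0,0,0,0,120],[0,0,0,0,0,0,120],[0,0,0,0,0,0,120],[0,0,0,0,0,0,120],[0,0,0,0,0,0,120],[0,0,0,0,0,0,120]]]'
python3 -m crank '[[[0,0,0,0,0,-0.02,110],[0,0,0,0,0,-0.04,110],[0,0,0,0,0,-0.045,110],[0,0,0,0,0,-0.045,110],[0,0,0,0,0,-0.045,0],[0,0,0,-0.01,0,-0.045,0],[0,0,0,-0.04,0,0,0],[0,0,0,0,0,0,0],[0,0,0,0,0,0,0],[0,0,0,0,0,0,0]]]'
python3 - <<'E'
from h import *
shot("wrist","w9")
E
```

```text
time: 34.15
tcp_pos: [0.4345, 0.2396, 0.0836]
orientation: [0.989, -0.147, -0.001, 0.001]
wrist_force: [-0.9, 1.2, 0.4]
grip_width: 0.0486
grasp_force: 0.0
time: 35.15
tcp_pos: [0.3874, 0.2538, 0.3232]
orientation: [0.989, -0.148, -0.001, 0.001]
wrist_force: [-0.4, 0.6, 0.3]
grip_width: 0.091
grasp_force: 0.0
```

View pics/w9.png

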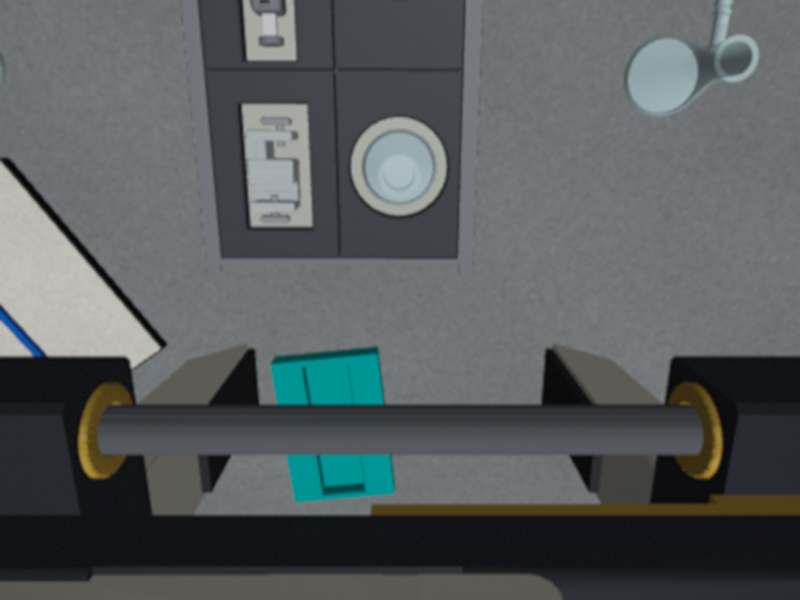

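The flask is centred in its recess at (399,166), the boss is seated at (276,170), and the filter flask is untouched. I'll make one oblique check of the tray.

Run:
```python
from h import *
c,im=shot("scene","s1")
cv2.imwrite("pics/s1c.png",cv2.resize(im[120:260,175:395],None,fx=3.6,fy=3.6,interpolation=cv2.INTER_CUBIC))
```

```text
(no output)
```

View pics/s1c.png

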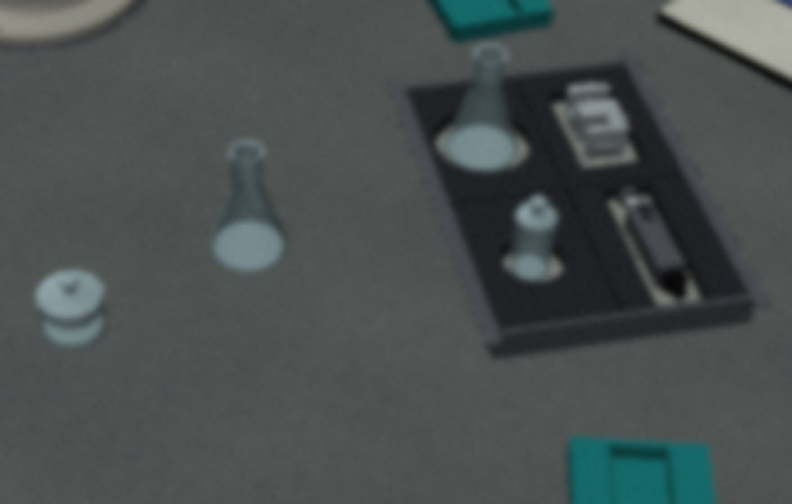

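All four pieces are seated in their recesses: flask (483,145), bottle (533,265), boss (600,125) and pump (655,245). The filter flask and low bottle are still standing.

```bash
python3 -c "
from station import manip
print(manip.sign_off())"
```

```text
the job is handed in; nothing more can be done
None
```

All four kit pieces are down in their own recesses, the filter flask and low bottle were left standing in place, and the job is handed in at about 35 s of the 112 s allowed; the sign-off gave no verdict.

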